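# Cap a pyramid of round cells

### The arm

A 6-joint arm with a two-finger parallel gripper is mounted at the origin on the work surface. World frame = base frame: x ahead of the robot, y to its left, z up, the work surface at z = 0. Lengths are in mm, angles in rad, forces in N, time in s.
With the tool pointing down it reaches from about 350 to 850 mm from the base axis. Payload 8.1 kg.
Tool frame: the origin (TCP) lies midway between the tips of the shut fingers; the grasp point (between the pads) lies 19 mm behind it (bot.pinch_z is the distance from the TCP to the grasp point, in mm); z points along the fingers, y is the direction in which the jaws open and shut (so a half turn about z gives the same grasp; the last joint's range is limited). The gripper opens to 85 mm and grips with 20 to 120 N. Pads are 22 mm wide; open, the fingers measure 114 mm over their backs; the gripper's body (76 mm by 85 mm) begins 54 mm behind the grasp point. The pads swing forward as they close: fully open they stand 13 mm farther back than shut.
Start: joints at [-0.085, 0.13, 1.488, -0, 1.523, -0.085], TCP at [600.004, 0.022, 208.692] pointing down, gripper open.
Joint ranges: [-2.96, 2.96], [-0.89, 2.26], [0.02, 2.5], [-1.34, 4.48], [0, 2.73], [-2.66, 2.66]. Speed limits (rad/s): [2.39, 2.39, 2.79, 3.14, 3.14, 3.14].

### API

Orientations are given as a rotation vector (axis times angle).
In Python, from cell import state, eyes, close_job, bot gives the robot as it stands.
- The arm moves only by the tool carry_out, never from a script. Its argument "moves" is a list of rows, each an object with "linear": the shift along the tool's x, y, z in m, a list of three; "delta_rot": the turn, a rotation vector about the tool's x, y, z in degrees, a list of three. In form: [{"linear": [dx, dy, dz], "delta_rot": [rx, ry, rz]}, ...]. A call has exactly 5 rows; each row shifts and turns the pose as measured when the row begins, along the tool's axes as they then stand; what a row does not reach is not made up. A row lasts 1/8 s, in which the tool goes at most 62.5 mm and 10.7 degrees, less where a joint would pass 70% of its speed; a pose out of reach is approached as far as the arm can. A call is refused whole if a number of a shift passes 0.0625 or a number of a turn 10.7, either way. A call with a gripper value outside its range is refused whole. "gripper" is the gripper's target within -1 to 1 (fully open at 1, half-way at 0, shut at -1), set as the call begins (left out, the last holds). The fingers move at their own pace and stop on an object; the grip force is fixed at half the most. Time passes only in rows, so rows that do not move let the fingers close, or fill a call up. It gives the time, the measured TCP pose, the force and the opening at its end, in the units of the state.
- state(): the state, without advancing time (a new reading comes with each control period).
- eyes.get_image(name): name is "scene" or "side" or "wrist"; returns a dict with "image" (384x512x3 uint8, red, green, blue), "range_z" (384x512 float32, mm along the optical axis (not along the pixel's ray), 0 where there is no reading), "intrinsics" (3x3 intrinsics, pixels), "D" ([k1, k2, p1, p2, k3] as OpenCV has them; the pictures are not rectified), "camera_from_world" (4x4, takes a point from world to camera coordinates). Camera axes: x right, y up, looking along -z (the intrinsics and any distortion apply to the point x, -y, -z); pixel columns grow to the right and rows downward; lengths in mm; the calibration is good to about 2 mm. A picture is of the moment at which its call begins.
- close_job(): hands the job in, once; it reports no verdict.
The state is a dict: "time_s": time; "q": joint angles; "joint_velocities": joint speeds; "effort": joint torques, N m; "tool_pos": TCP position; "tcp_rot": TCP orientation; "wrist_force": force on the tool from outside, world axes, zero at the start; "wrist_torque": the same for the moment, N m; "width": finger opening in mm.
Only numpy, scipy, OpenCV 4.12 (cv2) and the standard library are available. Lean on these libraries where they do the work, as an engineer would, in place of code of your own. Each camera call takes 0.05 s, during which the arm holds its last target. There are 200 camera calls.

### The job

Two fat cells lie side by side in the aluminium cradle. Take the third fat cell of the same size from its rest and lay it gently, without dropping it, in the groove between those two, lengthways with them and with its ends about level with theirs, to make a pyramid of three ready for strapping. Leave the slimmer cell on its own rest.

Things in the scene. Friction and masses are not known exactly. Their poses are not given: they have to be found in the camera images.
- spare_cell: Fat cell to stack: lying cylinder, black sleeve, steel ends, 33 mm diameter, 60 mm long plus 1.5 mm nub at one end, about 140 g. Origin at its middle on the axis; x runs along the cylinder (roll about x is arbitrary). Starts on one of two alike plywood rests (44 mm long, 26 wide, 16 high; the cell overhangs all round), axis 29.7 mm above the table. Which rest varies.
- slim_cell: Slimmer cell, to be left alone: same look, 26 mm diameter, 48 mm long, about 66 g, lying on the other rest, axis 25.6 mm above the table, its middle at least 90 mm from the fat cell's. Origin at its middle on the axis; x along the cylinder.
- cradle: Open-ended aluminium trough fixed to the table, 76 mm long (x), 85 wide (y). Origin on the table under its centre, z up. Floor 8 mm thick; side cheeks reach 26 mm above the table, inner faces 69 mm apart. In it lie, along x, two loose fat cells (33 mm diameter, 60 long), centred lengthways to 3 mm, axes 24.5 mm above the table and 16.5 to 18 mm either side of the centre line.
- groove (a point): Middle of the groove between the two cells in the cradle, level with their tops: 41 mm above the table over the cradle's centre; axes as the cradle's, x along the groove. A fat cell saddled there has its axis over the centre line, 52 to 53 mm above the table. The lower cells' tops are then 11.5 mm below its axis: fingers holding it across its diameter should reach no more than 9 mm below its axis.
Mind the look-alikes: they are no part of the job. What is shaped like the spare_cell but green, turquoise or white is not meant.

How it is judged:
By the outcome, as a careful person would: the job done as asked, in the order asked, and still so for the second after the job is handed in, with the robot touching nothing.
It also fails if it takes over 30 s, if anything falls off the work surface, if the arm or the gripper's body presses on something with over 40 N, if the wrist force passes 120 N, or if a joint passes its speed limit or range.

## Working session

There is one attempt and no reset: what is moved stays moved. The work goes in short steps, Python scripts to look and compute and a tool call to move; the robot and the scene stay as the last step left them, time stands still between calls to the robot, and variables do not carry over. Pictures are saved under pics/ and viewed, about 8 in all and at most 12, crops included, and the job is handed in when it is done.

Besides the shell and the picture viewer there is one more tool, called after ">>>" in YAML: its name, and indented under it one key for each argument. carry_out: Moves the arm, as the interface text tells. Its arguments: {"type":"object","properties":{"moves":{"type":"array"},"gripper":{"type":"number"}},"required":["moves"]}

```bash
mkdir -p pics; ls; cat > h.py <<'E'
import numpy as np, cv2
from cell import state, eyes, close_job, bot
def grab(n):
    d=eyes.get_image(n); return d
def pts(d):
    """world point per pixel from depth"""
    K=np.array(d["intrinsics"]);D=np.array(d["D"],float)
    h,w=d["range_z"].shape
    u,v=np.meshgrid(np.arange(w),np.arange(h))
    p=cv2.undistortPoints(np.stack([u,v],-1).reshape(-1,1,2).astype(np.float64),K,D).reshape(h,w,2)
    z=d["range_z"].astype(float)
    P=np.stack([p[...,0]*z,-p[...,1]*z,-z,np.ones_like(z)],-1)
    W=P@np.linalg.inv(np.array(d["camera_from_world"])).T
    W=W[...,:3]; W[z<=0]=np.nan
    return W
def save(d,n): cv2.imwrite(n,cv2.cvtColor(d["image"],cv2.COLOR_RGB2BGR))
E
python3 - <<'E'
from h import *
ims=[]
for n in["scene","side","wrist"]:
    d=grab(n); np.savez(f"{n}0.npz",W=pts(d),**{k:np.array(v) for k,v in d.items()}); save(d,f"pics/{n}0.png")
    print(n,np.linalg.inv(np.array(d["camera_from_world"]))[:3,3].round(), (d["range_z"]>0).mean())
print(state())
E
```

```text
pics
scene [999. 500. 565.] 0.996124267578125
side [324. 503. 649.] 0.9959564208984375
wrist [599.  84. 373.] 0.9959818522135416
{'time_s': 0.15, 'q': array([-8.53859244e-02,  1.30994929e-01,  1.48898643e+00, -2.93522251e-05,
        1.52301234e+00, -8.54216136e-02]), 'joint_velocities': array([-1.22346274e-05, -1.25233569e-04, -1.24153575e-03, -1.31124848e-03,
       -8.14399354e-04,  1.49090490e-03]), 'effort': array([ 1.01583330e-03, -5.70061326e+01, -5.01160097e+01, -1.39109225e-04,
        9.69119486e-03, -7.10949371e-05]), 'tool_pos': array([5.99560636e+02, 5.69949403e-02, 2.07904562e+02]), 'tcp_rot': array([-2.22065566e+00, -2.22073807e+00,  1.45249273e-03]), 'wrist_force': array([-0.68279679, -1.09588662,  0.68534404]), 'wrist_torque': array([ 0.06331999, -0.00620342,  0.0124511 ]), 'width': 85.32122679245221}
```

View pics/scene0.png

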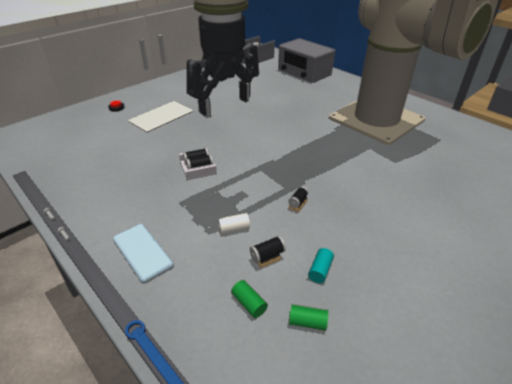

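View pics/side0.png

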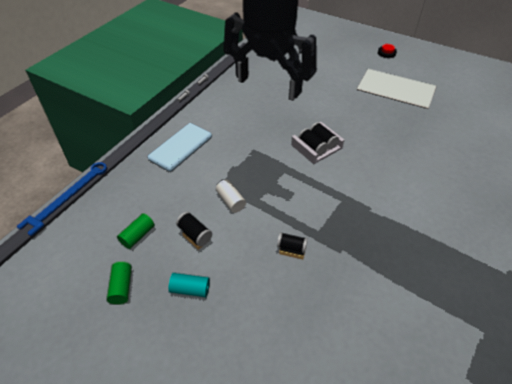

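The scene view shows the cradle at (198,162), black cells at (268,249) and (299,197), and green, turquoise and white decoys. The side view has the cradle at (318,140) and the black cells at (194,229) and (292,243). I'll measure both black cells to tell fat from slim.

```bash
cat > m.py <<'E'
from h import *
def meas(W,uv,r,zlo,zhi):
    u,v=uv; S=W[v-r:v+r,u-r:u+r].reshape(-1,3); S=S[(S[:,2]>zlo)&(S[:,2]<zhi)]
    rect=cv2.minAreaRect(S[:,:2].astype(np.float32))
    return S,rect
if __name__=="__main__":
    for n,c in {"scene":[(268,249),(299,197),(198,160)],"side":[(194,229),(292,243),(318,140)]}.items():
        W=np.load(n+"0.npz")["W"]
        T=W[np.abs(W[...,2])<15]; print(n,"table z",np.median(T[:,2]))
        for uv in c:
            S,rc=meas(W,uv,26,8 if uv!=c[2] else 12,80)
            print(uv,len(S),"ztop",np.percentile(S[:,2],[50,95,99,100]).round(1),"rect",np.round(rc[0],1),np.round(rc[1],1),round(rc[2],1),"top pts mean",S[S[:,2]>np.percentile(S[:,2],97)-3].mean(0).round(1))
E
python3 m.py; python3 - <<'E'
import cv2,numpy as np
a=cv2.imread('pics/scene0.png');b=cv2.imread('pics/side0.png')
c=lambda i,u,v,r:cv2.resize(i[v-r:v+r,u-r:u+r],(390,290),interpolation=3)
cv2.imwrite('pics/crop1.png',np.vstack([np.hstack([a[185:265,225:335],a[140:220,160:270]]),np.hstack([b[200:280,150:260],b[100:180,263:373]])]).repeat(3,0).repeat(3,1))
E
```

```text
scene table z -0.4019715442004781
(268, 249) 736 ztop [37.9 45.7 46.4 47.1] rect [639.1 135. ] [107.3  62.8] 75.1 top pts mean [648.4 170.9  44.8]
(299, 197) 294 ztop [31.7 38.1 39.  39.7] rect [485.9 105.3] [52.4 26. ] 12.9 top pts mean [486.5 105.8  37. ]
(198, 160) 682 ztop [32.5 40.7 41.5 42.1] rect [ 563.5 -166.8] [89.6 76.4] 66.5 top pts mean [ 562.8 -164.7   39.8]
side table z 1.429421468390501
(194, 229) 735 ztop [43.2 48.3 49.1 49.9] rect [649.2 170.7] [32.4 62.1] 76.4 top pts mean [648.9 170.7  47.2]
(292, 243) 544 ztop [35.3 40.6 41.4 42.6] rect [487.1 105.5] [49.5 25.9] 16.0 top pts mean [486.6 104.7  39.5]
(318, 140) 1105 ztop [33.5 42.6 43.7 45. ] rect [ 564.4 -167.3] [88.4 77. ] 66.6 top pts mean [ 563.6 -164.8   41.8]
```

View pics/crop1.png

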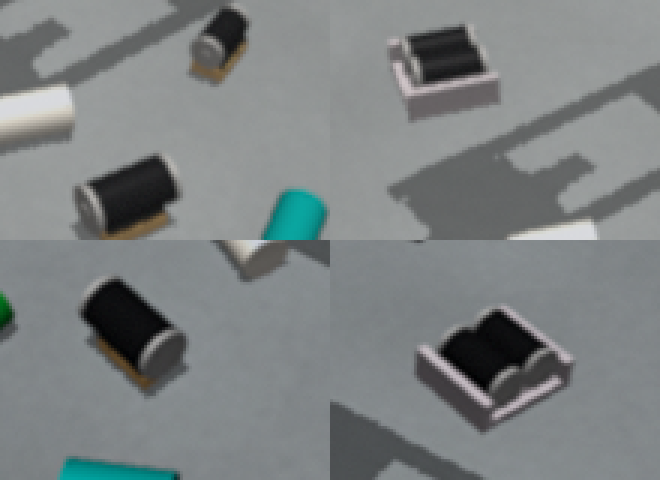

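View pics/wrist0.png

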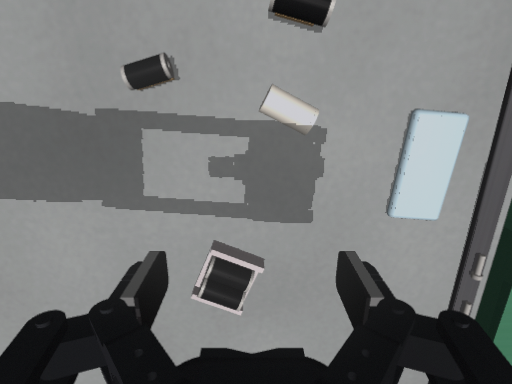

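The crops confirm it. The fat spare cell is at scene (268,249), measuring 62x33 mm with its top at about 46 mm. The slim cell is at scene (299,197), 48x26 mm, and I'll leave it alone. Next I'll refine the axis directions and the groove, then move.

```bash
cat > fit.py <<'E'
from h import *
def ridge(W,c,R,zlo,zhi):
    S=W.reshape(-1,3); S=S[np.isfinite(S[:,0])]
    S=S[(np.hypot(S[:,0]-c[0],S[:,1]-c[1])<R)&(S[:,2]>zlo)&(S[:,2]<zhi)]
    return S
def prof(S,c,ang):
    a=np.radians(ang);d=np.array([np.cos(a),np.sin(a)]);n=np.array([-d[1],d[0]])
    q=S[:,:2]-c; return q@d,q@n
def rectax(S,near):
    (c,(w,h),a)=cv2.minAreaRect(S[:,:2].astype(np.float32))
    if abs((a-near+45)%180-45)>45: a+=90;w,h=h,w
    a=(a-near+90)%180-90+near
    return np.round(c,1),round(w,1),round(h,1),round(a,1)
def spare(W,t,c=(648.8,170.8)): return rectax(ridge(W,c,45,t+20,t+60),-14)
def cradle(W,t,c=(564,-167)):
    S=ridge(W,c,60,t+14,t+60); full=rectax(S,-23)
    T=ridge(W,c,60,t+30,t+60); cells=rectax(T,-23)   # both cells, above the cheeks
    x,y=prof(T,np.array(cells[0]),cells[3]); b=np.arange(-36,37,2)
    p=[np.median(T[(abs(y-k)<1)&(abs(x)<22),2])-t if ((abs(y-k)<1)&(abs(x)<22)).any() else np.nan for k in b]
    return full,cells,dict(zip(b.tolist(),np.round(p,1).tolist()))
if __name__=="__main__":
    for n in["scene","side","wrist"]:
        W=np.load(n+"0.npz")["W"]; T=W[np.hypot(W[...,0]-600,W[...,1])<250]; T=T[abs(T[:,2])<8]; t=np.median(T[:,2])
        print(n,round(t,1)); 
        if n!="wrist": print(" spare",spare(W,t))
        for r in cradle(W,t): print("  ",r)
E
python3 fit.py
```

```text
scene -0.9
 spare (array([648.6, 171.2]), 63.2, 34.1, -17.6)
   (array([ 563.5, -166.8]), 76.4, 89.6, -23.5)
   (array([ 562.9, -163.1]), 61.1, 61.6, -21.1)
   {-36: nan, -34: nan, -32: nan, -30: 38.0, -28: 39.7, -26: 40.6, -24: 40.3, -22: 41.5, -20: 40.7, -18: 41.2, -16: 40.0, -14: 39.7, -12: 38.1, -10: 36.5, -8: 35.1, -6: 33.5, -4: nan, -2: nan, 0: 37.3, 2: nan, 4: 39.4, 6: 40.0, 8: 40.4, 10: 41.5, 12: 40.8, 14: 40.5, 16: 40.5, 18: 39.7, 20: 38.7, 22: 37.1, 24: 36.3, 26: 33.4, 28: 32.9, 30: 31.0, 32: nan, 34: nan, 36: nan}
side 1.6
 spare (array([649.2, 170.7]), 62.1, 32.4, -13.6)
   (array([ 565. , -167.5]), 78.2, 88.4, -23.4)
   (array([ 564.7, -164.4]), 62.3, 64.1, -20.1)
   {-36: nan, -34: nan, -32: nan, -30: 37.3, -28: 38.5, -26: 39.7, -24: 40.2, -22: 40.6, -20: 41.1, -18: 40.7, -16: 39.8, -14: 39.7, -12: 38.5, -10: 38.3, -8: 36.2, -6: 33.9, -4: 32.1, -2: 32.4, 0: nan, 2: 35.7, 4: 37.3, 6: 38.6, 8: 39.8, 10: 40.0, 12: 40.8, 14: 40.8, 16: 40.7, 18: 40.4, 20: 39.1, 22: 38.3, 24: 36.7, 26: 34.8, 28: 33.3, 30: 32.7, 32: 32.2, 34: nan, 36: nan}
wrist 0.3
   (array([ 563.2, -169.8]), 76.2, 87.6, -23.1)
   (array([ 562.4, -167. ]), 61.8, 62.6, -21.3)
   {-36: nan, -34: nan, -32: 36.2, -30: 37.1, -28: 38.4, -26: 39.6, -24: 40.3, -22: 41.0, -20: 41.0, -18: 41.0, -16: 40.9, -14: 40.2, -12: 39.0, -10: 38.1, -8: 36.4, -6: 34.3, -4: 31.9, -2: 30.9, 0: 33.7, 2: 35.7, 4: 37.3, 6: 38.6, 8: 39.8, 10: 40.4, 12: 41.0, 14: 40.8, 16: 41.0, 18: 40.5, 20: 39.9, 22: 39.0, 24: 37.8, 26: 35.8, 28: 33.7, 30: 31.5, 32: 31.3, 34: nan, 36: nan}
```

>>> carry_out:
  moves:
    - {"linear": [0.034, 0.01, 0], "delta_rot": [0, 0, 0]}
    - {"linear": [0.034, 0.01, 0], "delta_rot": [0, 0, 0]}
    - {"linear": [0.034, 0.01, 0], "delta_rot": [0, 0, 0]}
    - {"linear": [0.034, 0.01, 0], "delta_rot": [0, 0, 0]}
    - {"linear": [0.034, 0.01, 0], "delta_rot": [0, 0, 0]}
  gripper: 1

```text
time_s: 0.78
tool_pos: [650.0, 171.6, 205.5]
tcp_rot: [-2.225, -2.214, 0.006]
wrist_force: [-0.2, -0.6, 0.4]
width: 85.5
```

>>> carry_out:
  moves:
    - {"linear": [0, 0, 0.008], "delta_rot": [0, 0, -7.5]}
    - {"linear": [0, 0, 0.008], "delta_rot": [0, 0, -7.5]}
    - {"linear": [0, 0, 0.008], "delta_rot": [0, 0, -7.5]}
    - {"linear": [0, 0, 0.008], "delta_rot": [0, 0, -7.5]}
    - {"linear": [0, 0, 0.008], "delta_rot": [0, 0, -7.5]}

```text
time_s: 1.4
tool_pos: [648.9, 175.5, 162.0]
tcp_rot: [-1.359, -2.825, 0.007]
wrist_force: [0.2, -0.1, 0.2]
width: 85.1
```

>>> carry_out:
  moves:
    - {"linear": [0, 0, 0.008], "delta_rot": [0, 0, -7.5]}
    - {"linear": [0, 0, 0.008], "delta_rot": [0, 0, -7.5]}
    - {"linear": [0, 0, 0.008], "delta_rot": [0, 0, -7.5]}
    - {"linear": [0, 0, 0.008], "delta_rot": [0, 0, -7.5]}
    - {"linear": [0, 0, 0], "delta_rot": [0, 0, -7.5]}

```text
time_s: 2.02
tool_pos: [646.3, 175.1, 124.8]
tcp_rot: [-0.343, -3.109, 0.006]
wrist_force: [0.8, -0.0, 1.0]
width: 85.6
```

```bash
cat > look.py <<'E'
from fit import *
from scipy.spatial.transform import Rotation as R
import sys
def pose():
    s=state(); r=R.from_rotvec(s["tcp_rot"]).as_matrix()
    jaw=np.degrees(np.arctan2(r[1,1],r[0,1]))
    print("t",s["time_s"],"tcp",s["tool_pos"].round(1),"jaw",round(jaw,1),"z",r[:,2].round(3),"F",s["wrist_force"].round(1),"w",round(s["width"],1),"q",s["q"].round(2))
    return s["tool_pos"],r
def totool(target):
    p,r=pose(); return (r.T@(np.array(target)-p)).round(1)
def tz(W,c,R):
    T=W[np.hypot(W[...,0]-c[0],W[...,1]-c[1])<R]; T=T[abs(T[:,2])<6]; return np.median(T[:,2])
E
python3 - <<'E'
from look import *
p,r=pose()
d=grab("wrist");save(d,"pics/w1.png");W=pts(d)
t=tz(W,(648,171),120);print("table",t)
print(spare(W,t))
S=ridge(W,(648.8,170.8),45,t+35,t+60);print("upper",rectax(S,-14),S[:,2].max()-t)
E
```

```text
t 2.025 tcp [646.3 175.1 124.8] jaw 77.4 z [-0.014 -0.002 -1.   ] F [ 0.8 -0.   1. ] w 85.6 q [ 0.19  0.38  1.35  0.    1.43 -1.16]
table 0.2617513637980551
(array([647.8, 168. ]), 61.1, 33.0, -14.4)
upper (array([647.8, 168. ]), 61.2, 31.6, -14.0) 48.21557005550801
```

View pics/w1.png

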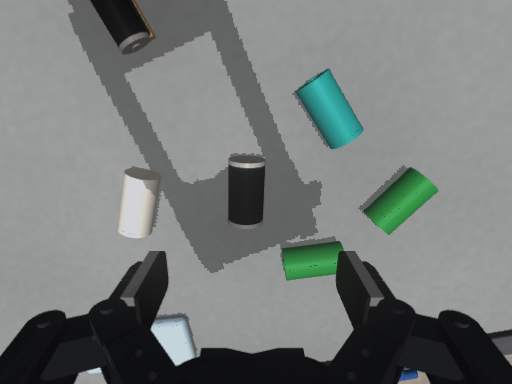

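The picture shows the spare at (246,190), lined up with the tool. A green decoy at (313,260) is close to the right finger's path, so I'll check the clearance.

```bash
python3 - <<'E'
from look import *
p,r=pose(); W=np.load("side0.npz")["W"]; c=np.array([648.2,169.3])
S=ridge(W,c,100,8,70); x,y=prof(S,c,-14.2)   # x along cell, y along jaws
for lo,hi in[(-100,-40),(-40,-25),(-25,25),(25,40),(40,100)]:
    m=(x>lo)&(x<hi)&(abs(y)>22); print(lo,hi,"y- nearest",y[m&(y<0)].max() if (m&(y<0)).any() else None,"y+ nearest",y[m&(y>0)].min() if (m&(y>0)).any() else None)
print(totool([648.2,169.3,60]),totool([648.2,169.3,20.2]))
E
```

```text
t 2.075 tcp [646.5 175.1 125.2] jaw 77.8 z [-0.014 -0.002 -1.   ] F [ 1.3  0.4 -0.2] w 85.2 q [ 0.19  0.38  1.35  0.    1.43 -1.17]
-100 -40 y- nearest None y+ nearest 41.28399529396618
-40 -25 y- nearest None y+ nearest None
-25 25 y- nearest -82.52383945530218 y+ nearest None
25 40 y- nearest -89.10023867027667 y+ nearest None
40 100 y- nearest None y+ nearest 39.210401755055685
t 2.075 tcp [646.5 175.1 125.2] jaw 77.8 z [-0.014 -0.002 -1.   ] F [ 1.3  0.4 -0.2] w 85.2 q [ 0.19  0.38  1.35  0.    1.43 -1.17]
t 2.075 tcp [646.5 175.1 125.2] jaw 77.8 z [-0.014 -0.002 -1.   ] F [ 1.3  0.4 -0.2] w 85.2 q [ 0.19  0.38  1.35  0.    1.43 -1.17]
[-3.8 -5.  65.1] [ -4.3  -4.8 104.9]
```

>>> carry_out:
  moves:
    - {"linear": [-0.004, -0.005, 0.015], "delta_rot": [0, -0.8, 2]}
    - {"linear": [0, 0, 0.02], "delta_rot": [0, 0, 0]}
    - {"linear": [0, 0, 0.02], "delta_rot": [0, 0, 0]}
    - {"linear": [0, 0, 0.01], "delta_rot": [0, 0, 0]}
    - {"linear": [0, 0, 0], "delta_rot": [0, 0, 0]}

```text
time_s: 2.7
tool_pos: [648.1, 169.3, 55.3]
tcp_rot: [-0.396, -3.114, 0.009]
wrist_force: [-0.6, -0.1, -0.2]
width: 85.3
```

```bash
python3 - <<'E'
from look import *
d=grab("wrist");W=pts(d);t=tz(W,(648,171),120)
print(t,spare(W,t)); print(totool([648.2,169.3,20.2]))
E
```

```text
0.2882951698957328 (array([647.8, 168. ]), 61.6, 33.0, -14.5)
t 2.75 tcp [648.4 169.3  55.9] jaw 75.5 z [-0.002 -0.005 -1.   ] F [-0.4 -0.4 -0.3] w 85.3 q [ 0.18  0.43  1.42 -0.01  1.3  -1.13]
[ 0.2  0.1 35.7]
```

>>> carry_out:
  moves:
    - {"linear": [0, 0, 0.012], "delta_rot": [0, 0, 0]}
    - {"linear": [0, 0, 0.012], "delta_rot": [0, 0, 0]}
    - {"linear": [0, 0, 0.008], "delta_rot": [0, 0, 0]}
    - {"linear": [0, 0, 0.002], "delta_rot": [0, 0, 0]}
    - {"linear": [0, 0, 0], "delta_rot": [0, 0, 0]}

```text
time_s: 3.38
tool_pos: [649.5, 169.5, 21.1]
tcp_rot: [0.396, 3.116, -0.007]
wrist_force: [-0.2, -0.1, 0.6]
width: 85.5
```

```bash
python3 - <<'E'
from look import *
print(totool([648.2,169.3,20.2]))
E
```

```text
t 3.375 tcp [649.5 169.5  21.1] jaw 75.5 z [ 0.    -0.005 -1.   ] F [-0.2 -0.1  0.6] w 85.5 q [ 0.18  0.47  1.43 -0.01  1.24 -1.13]
[ 1.3 -0.5  0.9]
```

Good enough, so I'll close the gripper.

>>> carry_out:
  moves:
    - {"linear": [0.001, 0, 0.0005], "delta_rot": [0, 0, 0]}
    - {"linear": [0, 0, 0], "delta_rot": [0, 0, 0]}
    - {"linear": [0, 0, 0], "delta_rot": [0, 0, 0]}
    - {"linear": [0, 0, 0], "delta_rot": [0, 0, 0]}
    - {"linear": [0, 0, 0], "delta_rot": [0, 0, 0]}
  gripper: -1

```text
time_s: 4.0
tool_pos: [650.7, 169.4, 24.0]
tcp_rot: [0.396, 3.111, -0.007]
wrist_force: [-0.6, 0.4, 0.1]
width: 0.3
```

>>> carry_out:
  moves:
    - {"linear": [0, 0, 0], "delta_rot": [0, 0, 0]}
    - {"linear": [0, 0, 0], "delta_rot": [0, 0, 0]}
    - {"linear": [0, 0, 0], "delta_rot": [0, 0, 0]}
    - {"linear": [0, 0, 0], "delta_rot": [0, 0, 0]}
    - {"linear": [0, 0, 0], "delta_rot": [0, 0, 0]}

```text
time_s: 4.62
tool_pos: [650.5, 169.5, 23.7]
tcp_rot: [0.396, 3.111, -0.007]
wrist_force: [-0.2, 0.3, 1.5]
width: 0.2
```

```bash
python3 - <<'E'
from look import *
pose()
d=grab("wrist");W=pts(d);t=tz(W,(648,171),120)
S=ridge(W,(648,169),34,t+35,t+47);print(t,rectax(S,-14))
E
```

```text
t 4.625 tcp [650.5 169.5  23.7] jaw 75.5 z [ 0.004 -0.005 -1.   ] F [-0.2  0.3  1.5] w 0.2 q [ 0.18  0.46  1.44 -0.01  1.24 -1.13]
0.3049733328888351 (array([638.7, 170.3]), 42.7, 31.4, -14.1)
```

The gripper closed on nothing, so I'll look.

```bash
python3 - <<'E'
from h import *
a=grab("wrist")["image"];b=grab("side")["image"];c=grab("scene")["image"]
x=np.hstack([a[130:370,120:440], cv2.resize(b[150:290,120:307],(320,240),interpolation=3)])
cv2.imwrite("pics/c2.png",cv2.cvtColor(x,cv2.COLOR_RGB2BGR))
E
```

```text
(no output)
```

View pics/c2.png

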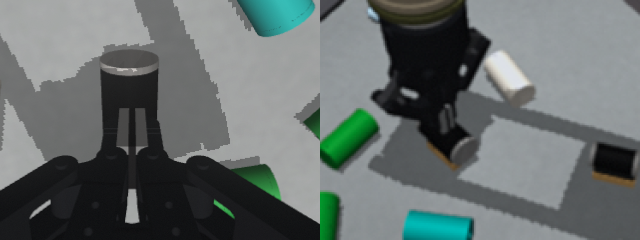

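```bash
python3 - <<'E'
from look import *
for n in["scene","side","wrist"]:
    d=grab(n);W=pts(d)
    t=tz(W,(648,171),120)
    S=ridge(W,(648,170),70,t+8,t+110); x,y=prof(S,np.array([648.2,169.3]),-14.2); z=S[:,2]-t
    print(n,round(t,1))
    for k in range(-48,52,6):
        m=(abs(x-k)<3)&(abs(y)<26)
        if m.sum()>3: print("  x",k,"n",m.sum(),"z pct",np.percentile(z[m],[5,25,50,75,95]).round(0),"y",np.percentile(y[m],[5,50,95]).round(0))
E
```

```text
scene -1.0
  x -30 n 31 z pct [27. 36. 42. 45. 47.] y [-2. 11. 17.]
  x -24 n 50 z pct [16. 33. 41. 45. 46.] y [-1. 12. 17.]
  x -18 n 54 z pct [10. 26. 39. 44. 47.] y [-0. 12. 17.]
  x -12 n 46 z pct [ 9. 24. 37. 42. 45.] y [ 8. 13. 17.]
  x -6 n 69 z pct [ 11.  30.  41.  67. 105.] y [ 9. 14. 17.]
  x 0 n 75 z pct [ 11.  30.  43.  67. 101.] y [ 9. 14. 19.]
  x 6 n 110 z pct [ 14.  41.  61.  75. 102.] y [ 8. 14. 19.]
  x 12 n 226 z pct [ 23.  46.  76.  96. 104.] y [-21.   5.  17.]
  x 18 n 66 z pct [10. 28. 39. 45. 46.] y [-5. 12. 16.]
  x 24 n 57 z pct [26. 37. 43. 46. 47.] y [-6. 10. 17.]
  x 30 n 108 z pct [17. 26. 33. 40. 46.] y [-12.   3.  16.]
side 1.7
  x -30 n 154 z pct [17. 24. 32. 39. 45.] y [-12.   2.  15.]
  x -24 n 62 z pct [30. 40. 44. 45. 47.] y [-11.   6.  17.]
  x -18 n 59 z pct [12. 37. 43. 45. 46.] y [-9.  9. 17.]
  x -12 n 186 z pct [ 34.  45.  91.  99. 104.] y [-23.   2.  17.]
  x -6 n 271 z pct [ 37.  55.  71.  89. 104.] y [-18.   6.  19.]
  x 0 n 76 z pct [ 16.  39.  59.  99. 104.] y [-9. 16. 23.]
  x 6 n 52 z pct [ 14.  39.  59.  99. 103.] y [-5. 15. 25.]
  x 12 n 38 z pct [ 13.  33.  39.  97. 103.] y [10. 15. 24.]
  x 18 n 23 z pct [14. 32. 37. 40. 42.] y [12. 14. 17.]
  x 24 n 20 z pct [11. 34. 37. 41. 42.] y [11. 15. 17.]
  x 30 n 10 z pct [27. 33. 36. 38. 39.] y [15. 16. 17.]
wrist 0.3
  x -30 n 1233 z pct [18. 27. 36. 43. 46.] y [-15.  -1.  12.]
  x -24 n 606 z pct [36. 41. 44. 46. 46.] y [-15.  -1.  13.]
  x -18 n 571 z pct [36. 42. 44. 46. 46.] y [-15.  -1.  13.]
  x -12 n 4781 z pct [ 44.  73.  93. 100. 105.] y [-23.  -0.  23.]
  x -6 n 2599 z pct [ 41.  63.  84.  99. 104.] y [-22.  -1.  23.]
  x 0 n 802 z pct [ 38.  83. 102. 103. 104.] y [-25.  -0.  25.]
  x 6 n 641 z pct [ 38.  93. 101. 103. 104.] y [-25.  -1.  25.]
  x 12 n 272 z pct [ 83.  94.  99. 105. 107.] y [-25.  -1.  25.]
```

```bash
python3 - <<'E'
from look import *
d=grab("wrist");W=pts(d)
c=np.array([648.2,169.3])
for v in range(226,300,4):
    print(v,[tuple(np.round([*[q[0] for q in prof(W[v,u][None],c,-14.2)],W[v,u,2]],0).astype(int)) for u in (234,242,250,258,266)])
ims=[]
for n,(u,v) in{"scene":(266,236),"side":(194,220)}.items():
    a=grab(n)["image"][v-48:v+48,u-32:u+32]; ims.append(cv2.resize(a,(384,576),interpolation=cv2.INTER_CUBIC))
x=np.hstack(ims); x=np.clip(x.astype(float)*1.8,0,255).astype(np.uint8)
cv2.imwrite("pics/c3.png",cv2.cvtColor(x,cv2.COLOR_RGB2BGR))
E
```

```text
226 [(np.int64(-13), np.int64(-9), np.int64(44)), (np.int64(-14), np.int64(-5), np.int64(46)), (np.int64(-14), np.int64(0), np.int64(46)), (np.int64(-14), np.int64(4), np.int64(46)), (np.int64(-13), np.int64(8), np.int64(43))]
230 [(np.int64(-11), np.int64(-9), np.int64(45)), (np.int64(-12), np.int64(-5), np.int64(46)), (np.int64(-12), np.int64(-1), np.int64(46)), (np.int64(-12), np.int64(4), np.int64(46)), (np.int64(-10), np.int64(8), np.int64(43))]
234 [(np.int64(-8), np.int64(-9), np.int64(44)), (np.int64(-9), np.int64(-5), np.int64(46)), (np.int64(-9), np.int64(-1), np.int64(46)), (np.int64(-9), np.int64(4), np.int64(45)), (np.int64(-8), np.int64(8), np.int64(43))]
238 [(np.int64(-6), np.int64(-9), np.int64(44)), (np.int64(-10), np.int64(-5), np.int64(51)), (np.int64(-10), np.int64(0), np.int64(51)), (np.int64(-10), np.int64(4), np.int64(51)), (np.int64(-5), np.int64(8), np.int64(43))]
242 [(np.int64(-3), np.int64(-9), np.int64(44)), (np.int64(-10), np.int64(-4), np.int64(55)), (np.int64(-10), np.int64(0), np.int64(55)), (np.int64(-10), np.int64(4), np.int64(55)), (np.int64(-3), 
[... 2645 characters left out ...]
64(-10), np.int64(3), np.int64(94)), (np.int64(-9223372036854775808), np.int64(-9223372036854775808), np.int64(-9223372036854775808))]
294 [(np.int64(-11), np.int64(-6), np.int64(97)), (np.int64(-11), np.int64(-3), np.int64(97)), (np.int64(-1), np.int64(0), np.int64(85)), (np.int64(-10), np.int64(3), np.int64(96)), (np.int64(-11), np.int64(6), np.int64(97))]
298 [(np.int64(-11), np.int64(-6), np.int64(99)), (np.int64(-11), np.int64(-3), np.int64(100)), (np.int64(1), np.int64(0), np.int64(84)), (np.int64(-9223372036854775808), np.int64(-9223372036854775808), np.int64(-9223372036854775808)), (np.int64(-11), np.int64(6), np.int64(99))]<stdin>:5: RuntimeWarning: invalid value encountered in cast
```

View pics/c3.png

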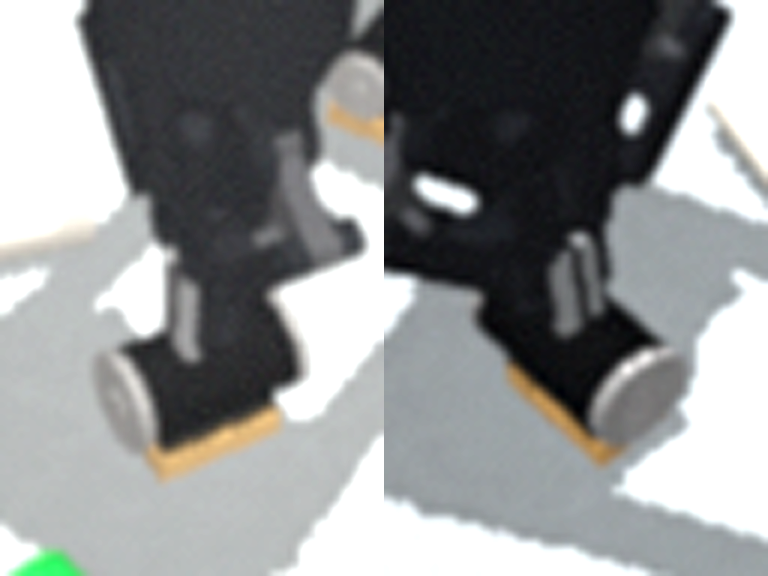

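The shut fingers end at the cell's top (about z 46), although the TCP reads 23.7. I'll lift and measure where the tips really are relative to the TCP.

>>> carry_out:
  moves:
    - {"linear": [0, 0, -0.02], "delta_rot": [0, 0, 0]}
    - {"linear": [0, 0, -0.02], "delta_rot": [0, 0, 0]}
    - {"linear": [0, 0, -0.02], "delta_rot": [0, 0, 0]}
    - {"linear": [0, 0, 0], "delta_rot": [0, 0, 0]}
    - {"linear": [0, 0, 0], "delta_rot": [0, 0, 0]}

```text
time_s: 5.75
tool_pos: [651.3, 170.1, 90.2]
tcp_rot: [0.395, 3.109, -0.005]
wrist_force: [0.3, -0.4, -0.5]
width: -0.1
```

```bash
cat > tips.py <<'E'
from look import *
def tips():
    p,r=pose()
    for n in["wrist","scene","side"]:
        d=grab(n);W=pts(d);t=0
        L=(W.reshape(-1,3)-p)@r; L=L[np.isfinite(L[:,0])]
        m=(abs(L[:,0])<16)&(abs(L[:,1])<55)&(L[:,2]>-75)&(L[:,2]<6)
        Q=L[m]; print(n,m.sum(),"tool z max pcts",np.percentile(Q[:,2],[50,90,97,99,100]).round(1) if len(Q) else None)
        h,e=np.histogram(Q[:,2],np.arange(-75,8,4)); print(dict(zip(e.astype(int).tolist(),h.tolist())))
tips()
E
python3 tips.py
```

```text
t 5.75 tcp [651.3 170.1  90.2] jaw 75.5 z [ 0.007 -0.004 -1.   ] F [ 0.3 -0.4 -0.5] w -0.1 q [ 0.18  0.4   1.4  -0.01  1.34 -1.13]
wrist 5164 tool z max pcts [-65.8 -38.2 -31.2 -28.7 -26. ]
{-75: 1354, -71: 1054, -67: 374, -63: 516, -59: 196, -55: 299, -51: 294, -47: 262, -43: 247, -39: 232, -35: 188, -31: 133, -27: 15, -23: 0, -19: 0, -15: 0, -11: 0, -7: 0, -3: 0, 1: 0}
scene 310 tool z max pcts [-51.5 -31.6 -25.8 -23.6 -21.9]
{-75: 68, -71: 34, -67: 15, -63: 8, -59: 18, -55: 15, -51: 27, -47: 23, -43: 27, -39: 24, -35: 21, -31: 19, -27: 10, -23: 1, -19: 0, -15: 0, -11: 0, -7: 0, -3: 0, 1: 0}
side 372 tool z max pcts [-53.6 -34.9 -29.4 -27.6 -24.4]
{-75: 63, -71: 48, -67: 19, -63: 28, -59: 17, -55: 33, -51: 32, -47: 32, -43: 29, -39: 33, -35: 22, -31: 13, -27: 3, -23: 0, -19: 0, -15: 0, -11: 0, -7: 0, -3: 0, 1: 0}
```

```bash
python3 - <<'E'
from look import *
print([ (k,getattr(bot,k)) for k in dir(bot) if not k.startswith('_')])
p,r=pose()
d=grab("wrist");W=pts(d);save(d,"pics/w2.png")
L=(W-p)@r
m=(abs(L[...,0])<25)&(abs(L[...,1])<14)&(L[...,2]>-60)&(L[...,2]<4)
Q=L[m];print(tz(W,(648,171),150))
for lo in range(-60,0,4):
    k=(Q[:,2]>=lo)&(Q[:,2]<lo+4)
    if k.any(): print(lo,k.sum(),"x",np.percentile(Q[k,0],[2,50,98]).round(1),"y",np.percentile(Q[k,1],[2,50,98]).round(1))
S=ridge(W,(648,169),45,20,60);print(rectax(S,-14),S[:,2].max())
E
```

```text
[('PlanningError', <class 'cell.PlanningError'>), ('pinch_z', 18.700000000000003)]
t 5.9 tcp [651.  170.   89.4] jaw 75.5 z [ 0.006 -0.005 -1.   ] F [-0.2  0.1 -1.3] w -0.4 q [ 0.18  0.4   1.4  -0.01  1.34 -1.13]
0.30392237811794587
-60 247 x [-5.1 11.4 12.3] y [-7.  -0.4  6. ]
-56 271 x [ 7.1 11.2 12.1] y [-13.6  -0.4  12.4]
-52 289 x [ 7.  10.6 12.3] y [-13.5  -0.4  12.3]
-48 270 x [ 7.  10.9 12.3] y [-13.3  -0.8  12.4]
-44 246 x [ 6.9  8.1 12.1] y [-13.4  -0.4  12.7]
-40 242 x [ 6.9  8.2 12. ] y [-13.5  -0.4  12.4]
-36 201 x [ 7.  10.9 12.1] y [-13.3  -0.8  12.2]
-32 158 x [ 7.2 11.4 12.2] y [-11.7  -0.9  10.8]
-28 32 x [11.1 11.6 11.9] y [-6.8 -0.6  5.6]
(array([647.8, 168. ]), 61.3, 32.8, -14.4) 48.318385111803366
```

View pics/w2.png

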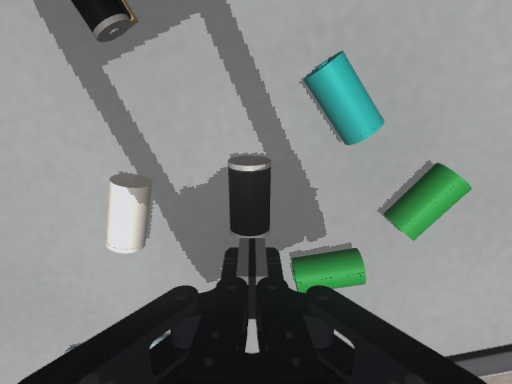

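The shut tips at (251,238) sit about 26 mm short of the reported TCP in all three views. They passed over the cell, which hasn't moved from (249,195). I'll measure the tips at the working opening (about 34 mm) and use the camera-measured offset from here on.

>>> carry_out:
  moves:
    - {"linear": [0, 0, 0], "delta_rot": [0, 0, 0]}
    - {"linear": [0, 0, 0], "delta_rot": [0, 0, 0]}
    - {"linear": [0, 0, 0], "delta_rot": [0, 0, 0]}
    - {"linear": [0, 0, 0], "delta_rot": [0, 0, 0]}
    - {"linear": [0, 0, 0], "delta_rot": [0, 0, 0]}
  gripper: -0.2

```text
time_s: 6.58
tool_pos: [649.7, 169.8, 87.2]
tcp_rot: [0.396, 3.113, -0.007]
wrist_force: [0.4, 0.5, -0.5]
width: 34.2
```

```bash
cat > tip2.py <<'E'
from look import *
def tip(half,names=("wrist","scene","side")):
    p,r=pose()
    for n in names:
        d=grab(n);W=pts(d); b=tz(W,(648,171),150); L=(W-p)@r
        for s in(-1,1):
            m=(abs(L[...,0]-1)<13)&(abs(s*L[...,1]-half-7)<12)&(L[...,2]>-75)&(L[...,2]<-5)
            Q=L[m]; Q[:,2]+=b
            h=np.histogram(Q[:,2],np.arange(-75,-4,5))[0]
            print(n,s,"tip z",np.percentile(Q[:,2],[95,98,100]).round(1),"y near tip",np.percentile(Q[Q[:,2]>-45,1],[3,97]).round(1),h)
E
python3 -c "
from tip2 import *
tip(17)"
```

```text
t 6.575 tcp [649.7 169.8  87.2] jaw 75.5 z [ 0.003 -0.005 -1.   ] F [ 0.4  0.5 -0.5] w 34.2 q [ 0.18  0.4   1.4  -0.01  1.34 -1.13]
wrist -1 tip z [-31.1 -28.  -23.1] y near tip [-30.6 -17.6] [372 304 381 199 251 227 203 187 153  81  10   0   0   0]
wrist 1 tip z [-31.  -28.3 -23.2] y near tip [16.4 29.4] [393 336 364 211 249 220 206 192 159  74  10   0   0   0]
scene -1 tip z [-27.1 -25.6 -24.3] y near tip [-21.8 -14.6] [34 18 25 19 21 28 24 27 28 23  3  0  0  0]
scene 1 tip z [-29.8 -26.2 -23.6] y near tip [19.6 32.4] [25 11  7 17 22 30 23 33 18  9  2  0  0  0]
side -1 tip z [-28.1 -25.8 -22.1] y near tip [-27.9 -15. ] [28 34 36 22 28 25 28 28 25 18  4  0  0  0]
side 1 tip z [-31.  -26.4 -22.7] y near tip [19.4 32.2] [22 22 10 20 25 28 24 25 21  6  2  0  0  0]
```

>>> carry_out:
  moves:
    - {"linear": [0.0014, -0.0014, 0], "delta_rot": [0, 0, 0]}
    - {"linear": [0, 0, 0.02], "delta_rot": [0, 0, 0]}
    - {"linear": [0, 0, 0.02], "delta_rot": [0, 0, 0]}
    - {"linear": [0, 0, 0.015], "delta_rot": [0, 0, 0]}
    - {"linear": [0, 0, 0], "delta_rot": [0, 0, 0]}
  gripper: 0.6

```text
time_s: 7.35
tool_pos: [646.4, 168.1, 26.2]
tcp_rot: [0.396, 3.116, -0.009]
wrist_force: [0.6, 0.3, -0.7]
width: 68.2
```

```bash
python3 -c "
from look import *
print(totool([648,168.8,-1.3]))"
```

```text
t 7.35 tcp [646.4 168.1  26.2] jaw 75.5 z [-0.    -0.006 -1.   ] F [ 0.6  0.3 -0.7] w 68.2 q [ 0.18  0.46  1.44 -0.01  1.25 -1.13]
[-1.3  1.3 27.5]
```

>>> carry_out:
  moves:
    - {"linear": [-0.0013, 0.001, 0.01], "delta_rot": [0, 0, 0]}
    - {"linear": [0, 0, 0.01], "delta_rot": [0, 0, 0]}
    - {"linear": [0, 0, 0.003], "delta_rot": [0, 0, 0]}
    - {"linear": [0, 0, 0], "delta_rot": [0, 0, 0]}
    - {"linear": [0, 0, 0], "delta_rot": [0, 0, 0]}

```text
time_s: 7.98
tool_pos: [649.1, 168.9, 2.7]
tcp_rot: [0.396, 3.114, -0.008]
wrist_force: [0.6, 0.0, 0.3]
width: 68.5
```

```bash
python3 -c "
from tip2 import *
print(totool([648,168.8,-1.3]))
d=grab('wrist');W=pts(d);p,r=pose();b=tz(W,(648,171),150)
L=(W-p)@r
for s in (-1,1):
    m=(abs(L[...,0]-1)<13)&(s*L[...,1]>26)&(s*L[...,1]<62)&(W[...,2]>15)&(W[...,2]<60)
    print(s,np.percentile(W[m][:,2]-b,[0,2,5]).round(1),np.percentile(L[m][:,1],[2,98]).round(1))
S=ridge(W,(648,169),40,38,49);print(rectax(S,-14))
"
```

```text
t 7.975 tcp [649.1 168.9   2.7] jaw 75.5 z [ 0.002 -0.005 -1.   ] F [0.6 0.  0.3] w 68.5 q [ 0.18  0.49  1.45 -0.01  1.21 -1.13]
[ 1.1 -0.3  4. ]
t 8.025 tcp [649.2 168.9   2.8] jaw 75.5 z [ 0.002 -0.005 -1.   ] F [-0.2  0.2 -0.1] w 68.3 q [ 0.18  0.49  1.45 -0.01  1.21 -1.13]
-1 [31.5 34.5 36.4] [-48.  -34.6]
1 [31.5 34.2 36.1] [33.3 46.7]
(array([646.3, 169.4]), 65.2, 69.1, 27.8)
```

>>> carry_out:
  moves:
    - {"linear": [0, 0, 0.003], "delta_rot": [0, 0, 0]}
    - {"linear": [0, 0, 0.001], "delta_rot": [0, 0, 0]}
    - {"linear": [0, 0, 0], "delta_rot": [0, 0, 0]}
    - {"linear": [0, 0, 0], "delta_rot": [0, 0, 0]}
    - {"linear": [0, 0, 0], "delta_rot": [0, 0, 0]}

```text
time_s: 8.65
tool_pos: [649.7, 168.9, -0.6]
tcp_rot: [0.396, 3.113, -0.007]
wrist_force: [-0.5, -0.2, -0.1]
width: 68.1
```

>>> carry_out:
  moves:
    - {"linear": [0, 0, 0], "delta_rot": [0, 0, 0]}
    - {"linear": [0, 0, 0], "delta_rot": [0, 0, 0]}
    - {"linear": [0, 0, 0], "delta_rot": [0, 0, 0]}
    - {"linear": [0, 0, 0], "delta_rot": [0, 0, 0]}
    - {"linear": [0, 0, 0], "delta_rot": [0, 0, 0]}
  gripper: -1

```text
time_s: 9.28
tool_pos: [649.9, 168.1, -0.0]
tcp_rot: [0.396, 3.112, -0.009]
wrist_force: [-0.5, -1.4, 1.5]
width: 31.3
```

Gripped, width about 31 mm. Lifting.

>>> carry_out:
  moves:
    - {"linear": [0, 0, -0.01], "delta_rot": [0, 0, 0]}
    - {"linear": [0, 0, -0.02], "delta_rot": [0, 0, 0]}
    - {"linear": [0, 0, -0.025], "delta_rot": [0, 0, 3]}
    - {"linear": [0, 0, -0.025], "delta_rot": [0, 0, 3]}
    - {"linear": [0, 0, -0.015], "delta_rot": [0, 0, 2.8]}

```text
time_s: 9.9
tool_pos: [648.6, 169.5, 100.3]
tcp_rot: [0.64, 3.073, -0.008]
wrist_force: [0.4, -0.3, -1.6]
width: 30.9
```

```bash
cat > held.py <<'E'
from look import *
def held(save_as=None):
    """cell in hand, tool frame, from the wrist camera"""
    p,r=pose(); d=grab("wrist"); W=pts(d)
    if save_as: save(d,save_as)
    L=(W-p)@r
    m=(abs(L[...,0])<45)&(abs(L[...,1])<14)&(L[...,2]>-55)&(L[...,2]<10)&(abs(L[...,0])>13.5)
    Q=L[m]; k=Q[:,2]>-42
    print("n",k.sum(),"front end x",np.percentile(Q[k,0],[90,98,100]).round(1))
    for lo in range(14,40,4):
        s=Q[(Q[:,0]>lo)&(Q[:,0]<lo+4)]
        if len(s): print(lo,len(s),"top z",np.percentile(s[:,2],[1,10,50]).round(1),"y",np.percentile(s[:,1],[1,50,99]).round(1))
    return d,W
E
python3 -c "
from held import *
held('pics/w3.png')"
```

```text
t 9.9 tcp [648.6 169.5 100.3] jaw 66.5 z [ 0.002 -0.005 -1.   ] F [ 0.4 -0.3 -1.6] w 30.9 q [ 0.18  0.39  1.39 -0.01  1.37 -0.98]
n 1673 front end x [31.8 32.  32.2]
14 439 top z [-47.2 -46.7 -45.1] y [-13.6   0.   13.5]
18 462 top z [-47.5 -46.7 -45.1] y [-13.6   0.   13.8]
22 473 top z [-47.5 -46.8 -45.2] y [-13.8  -0.4  13.7]
26 466 top z [-47.6 -46.8 -45.3] y [-13.7  -0.   13.4]
30 1468 top z [-47.1 -45.1 -34.3] y [-13.6  -0.4  13.6]
```

View pics/w3.png

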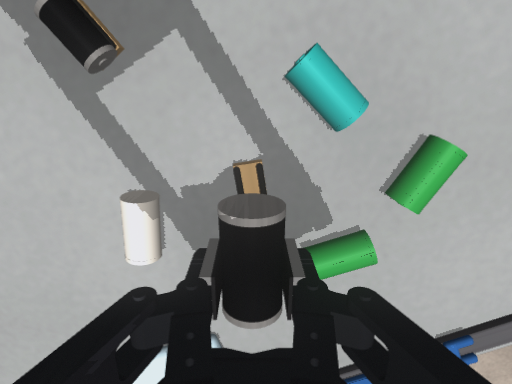

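Held level. Its axis sits 30.3 mm behind the TCP and its middle is about 2 mm toward +x tool. Now to a lookout beside the cradle.

>>> carry_out:
  moves:
    - {"linear": [-0.006, -0.016, 0], "delta_rot": [0, 0, 0]}
    - {"linear": [-0.0125, -0.032, 0], "delta_rot": [0, 0, 0]}
    - {"linear": [-0.0145, -0.037, 0], "delta_rot": [0, 0, 0]}
    - {"linear": [-0.0145, -0.037, 0], "delta_rot": [0, 0, 0]}
    - {"linear": [-0.0145, -0.037, 0], "delta_rot": [0, 0, 0]}

```text
time_s: 10.58
tool_pos: [641.7, -6.4, 103.3]
tcp_rot: [0.628, 3.073, -0.006]
wrist_force: [-0.0, -0.3, -1.4]
width: 30.8
```

>>> carry_out:
  moves:
    - {"linear": [-0.0145, -0.037, 0], "delta_rot": [0, 0, 0]}
    - {"linear": [-0.0145, -0.037, 0], "delta_rot": [0, 0, 0]}
    - {"linear": [-0.0145, -0.037, 0], "delta_rot": [0, 0, 0]}
    - {"linear": [-0.0125, -0.032, 0], "delta_rot": [0, 0, 0]}
    - {"linear": [-0.006, -0.016, 0], "delta_rot": [0, 0, 0]}

```text
time_s: 11.2
tool_pos: [630.5, -189.2, 100.7]
tcp_rot: [-0.628, -3.077, 0.008]
wrist_force: [1.2, 0.6, -1.1]
width: 30.7
```

```bash
cat > crad.py <<'E'
from held import *
def crad():
    d,W=held(); p,r=pose(); t=tz(W,(564,-167),110); print("table",t)
    F=W.reshape(-1,3); L=(F-p)@r
    W=np.where(((abs(L[:,0])<45)&(L[:,2]>-120)&(L[:,2]<p[2]-65)).reshape(384,512)[...,None],np.nan,W) # drop hand
    out=cradle(W,t)
    for o in out: print("  ",o)
    return W,t
E
python3 -c "
from crad import *
crad()"
```

```text
t 11.2 tcp [ 630.5 -189.2  100.7] jaw 66.9 z [-0.002 -0.005 -1.   ] F [ 1.2  0.6 -1.1] w 30.7 q [-0.37  0.35  1.43 -0.01  1.36 -1.53]
n 1681 front end x [31.8 32.  32.4]
14 436 top z [-47.5 -46.7 -45.2] y [-13.4   0.1  13.5]
18 461 top z [-47.5 -46.7 -45.1] y [-13.5   0.   13.8]
22 471 top z [-47.5 -46.8 -45.2] y [-13.8  -0.4  13.7]
26 475 top z [-47.7 -46.9 -45.4] y [-13.7  -0.4  13.5]
30 1460 top z [-47.  -44.9 -34.2] y [-13.6  -0.4  13.5]
t 11.25 tcp [ 630.3 -190.8  100.8] jaw 66.9 z [-0.002 -0.006 -1.   ] F [-1.3 -1.8 -1.7] w 30.9 q [-0.37  0.36  1.43 -0.01  1.36 -1.53]
table 0.3318377270015844
   (array([ 563.2, -169.9]), 76.1, 85.4, -22.9)
   (array([ 561.6, -169.1]), 62.0, 64.7, -22.7)
   {-36: nan, -34: nan, -32: 31.8, -30: 34.4, -28: 36.5, -26: 38.1, -24: 39.3, -22: 40.1, -20: 40.5, -18: 40.8, -16: 40.9, -14: 40.7, -12: 40.2, -10: 39.5, -8: 38.3, -6: 36.9, -4: 34.7, -2: 31.8, 0: 30.1, 2: 32.1, 4: 35.1, 6: 37.1, 8: 38.4, 10: 39.6, 12: 40.2, 14: 40.8, 16: 40.9, 18: 41.0, 20: 40.4, 22: 40.0, 24: 39.1, 26: 37.9, 28: 36.3, 30: 33.9, 32: 31.6, 34: nan, 36: nan}
```

>>> carry_out:
  moves:
    - {"linear": [0.012, -0.0015, 0], "delta_rot": [0, 0, 0]}
    - {"linear": [0.02, -0.002, 0.005], "delta_rot": [0, 0, 0]}
    - {"linear": [0.02, -0.002, 0.01], "delta_rot": [0, 0, 0]}
    - {"linear": [0.012, -0.001, 0.01], "delta_rot": [0, 0, 0]}
    - {"linear": [0, 0, 0.005], "delta_rot": [0, 0, 0]}

```text
time_s: 11.88
tool_pos: [565.8, -169.5, 68.8]
tcp_rot: [-0.624, -3.076, 0.007]
wrist_force: [-0.9, -0.3, -1.4]
width: 31.0
```

```bash
python3 -c "
from look import *
print(totool([563.1,-169.7,22.5]))"
```

```text
t 11.875 tcp [ 565.8 -169.5   68.8] jaw 67.1 z [-0.003 -0.004 -1.   ] F [-0.9 -0.3 -1.4] w 31.0 q [-0.37  0.22  1.66 -0.01  1.27 -1.54]
[ 2.4 -1.  46.3]
```

>>> carry_out:
  moves:
    - {"linear": [0.0022, -0.001, 0], "delta_rot": [0, 0, 0]}
    - {"linear": [0, 0, 0.012], "delta_rot": [0, 0, 0]}
    - {"linear": [0, 0, 0.012], "delta_rot": [0, 0, 0]}
    - {"linear": [0, 0, 0.008], "delta_rot": [0, 0, 0]}
    - {"linear": [0, 0, 0], "delta_rot": [0, 0, 0]}

```text
time_s: 12.5
tool_pos: [564.2, -169.5, 34.3]
tcp_rot: [-0.623, -3.077, 0.007]
wrist_force: [-0.0, -0.5, -2.1]
width: 30.7
```

```bash
cat > final.py <<'E'
from crad import *
d,W=held(); p,r=pose(); print("rem",totool([563.1,-169.7,22.5]))
d2=grab("side"); d3=grab("scene")
S=[cv2.resize(x["image"][v-30:v+30,u-32:u+32],(384,360),interpolation=3) for x,u,v in((d2,318,130),(d3,198,152))]
x=np.clip(np.hstack(S).astype(float)*1.6,0,255).astype(np.uint8)
import sys; cv2.imwrite(sys.argv[1],cv2.cvtColor(x,cv2.COLOR_RGB2BGR))
E
python3 final.py pics/p1.png
```

```text
t 12.5 tcp [ 564.2 -169.5   34.3] jaw 67.1 z [-0.003 -0.004 -1.   ] F [-0.  -0.5 -2.1] w 30.7 q [-0.38  0.25  1.68 -0.01  1.21 -1.55]
n 2427 front end x [32.2 33.5 33.8]
14 440 top z [-47.7 -46.6 -45.1] y [-13.6  -0.4  13.5]
18 454 top z [-47.2 -46.7 -45.1] y [-13.5   0.   13.8]
22 485 top z [-47.3 -46.7 -45.1] y [-13.7   0.   13.7]
26 680 top z [-47.5 -46.8 -43.6] y [-13.7  -0.4  13.7]
30 1994 top z [-47.2 -44.3 -28.4] y [-13.6   0.1  13.6]
t 12.55 tcp [ 564.4 -169.6   34.8] jaw 67.1 z [-0.003 -0.004 -1.   ] F [ 0.   0.4 -1.9] w 31.0 q [-0.38  0.25  1.68 -0.01  1.21 -1.55]
t 12.55 tcp [ 564.4 -169.6   34.8] jaw 67.1 z [-0.003 -0.004 -1.   ] F [ 0.   0.4 -1.9] w 31.0 q [-0.38  0.25  1.68 -0.01  1.21 -1.55]
rem [ 1.2 -0.6 12.3]
```

>>> carry_out:
  moves:
    - {"linear": [0.001, -0.0005, 0.003], "delta_rot": [0, 0, 0]}
    - {"linear": [0, 0, 0.003], "delta_rot": [0, 0, 0]}
    - {"linear": [0, 0, 0.002], "delta_rot": [0, 0, 0]}
    - {"linear": [0, 0, 0.001], "delta_rot": [0, 0, 0]}
    - {"linear": [0, 0, 0], "delta_rot": [0, 0, 0]}

```text
time_s: 13.28
tool_pos: [564.7, -170.3, 27.3]
tcp_rot: [0.623, 3.078, -0.008]
wrist_force: [0.4, 0.7, -1.2]
width: 31.0
```

```bash
python3 -c "
from look import *
print(totool([563.1,-169.7,22.5]))"
```

```text
t 13.275 tcp [ 564.7 -170.3   27.3] jaw 67.1 z [ 0.    -0.005 -1.   ] F [ 0.4  0.7 -1.2] w 31.0 q [-0.38  0.26  1.69 -0.01  1.19 -1.55]
[ 1.7 -0.1  4.8]
```

>>> carry_out:
  moves:
    - {"linear": [0.0015, 0, 0.001], "delta_rot": [0, 0, 0]}
    - {"linear": [0, 0, 0.001], "delta_rot": [0, 0, 0]}
    - {"linear": [0, 0, 0.001], "delta_rot": [0, 0, 0]}
    - {"linear": [0, 0, 0.0005], "delta_rot": [0, 0, 0]}
    - {"linear": [0, 0, 0], "delta_rot": [0, 0, 0]}

```text
time_s: 13.9
tool_pos: [563.3, -169.7, 23.7]
tcp_rot: [0.623, 3.077, -0.008]
wrist_force: [0.1, 0.5, -1.5]
width: 30.6
```

```bash
python3 -c "
from look import *
print(totool([563.1,-169.7,22.5]))"
```

```text
t 13.9 tcp [ 563.3 -169.7   23.7] jaw 67.1 z [ 0.001 -0.005 -1.   ] F [ 0.1  0.5 -1.5] w 30.6 q [-0.38  0.26  1.69 -0.01  1.19 -1.55]
[ 0.2 -0.1  1.2]
```

>>> carry_out:
  moves:
    - {"linear": [0, 0, 0.0005], "delta_rot": [0, 0, 0]}
    - {"linear": [0, 0, 0.0005], "delta_rot": [0, 0, 0]}
    - {"linear": [0, 0, 0.0005], "delta_rot": [0, 0, 0]}
    - {"linear": [0, 0, 0], "delta_rot": [0, 0, 0]}
    - {"linear": [0, 0, 0], "delta_rot": [0, 0, 0]}

```text
time_s: 14.52
tool_pos: [563.7, -169.5, 23.2]
tcp_rot: [0.623, 3.077, -0.007]
wrist_force: [-1.2, 1.5, 2.1]
width: 30.4
```

>>> carry_out:
  moves:
    - {"linear": [0, 0, 0.0008], "delta_rot": [0, 0, 0]}
    - {"linear": [0, 0, 0.0005], "delta_rot": [0, 0, 0]}
    - {"linear": [0, 0, 0.0003], "delta_rot": [0, 0, 0]}
    - {"linear": [0, 0, 0], "delta_rot": [0, 0, 0]}
    - {"linear": [0, 0, 0], "delta_rot": [0, 0, 0]}

```text
time_s: 15.15
tool_pos: [563.8, -169.5, 23.2]
tcp_rot: [0.623, 3.077, -0.007]
wrist_force: [-1.7, 1.9, 3.2]
width: 30.6
```

```bash
python3 final.py pics/p2.png
```

```text
t 15.15 tcp [ 563.8 -169.5   23.2] jaw 67.1 z [ 0.001 -0.005 -1.   ] F [-1.7  1.9  3.2] w 30.6 q [-0.38  0.26  1.69 -0.    1.18 -1.55]
n 2397 front end x [32.9 33.2 33.7]
14 442 top z [-47.4 -46.8 -45.3] y [-13.6   0.   13.5]
18 460 top z [-47.5 -46.7 -45.1] y [-13.5   0.   13.8]
22 473 top z [-47.4 -46.8 -45.3] y [-13.9   0.   13.6]
26 480 top z [-47.8 -47.  -45.4] y [-13.7  -0.4  13.5]
30 2169 top z [-47.1 -43.7 -26. ] y [-13.7   0.2  13.7]
t 15.2 tcp [ 563.9 -169.5   23.2] jaw 67.1 z [ 0.001 -0.005 -1.   ] F [-2.9  1.4  2.9] w 31.1 q [-0.38  0.26  1.69 -0.    1.18 -1.55]
t 15.2 tcp [ 563.9 -169.5   23.2] jaw 67.1 z [ 0.001 -0.005 -1.   ] F [-2.9  1.4  2.9] w 31.1 q [-0.38  0.26  1.69 -0.    1.18 -1.55]
rem [ 0.6 -0.5  0.7]
```

View pics/p2.png

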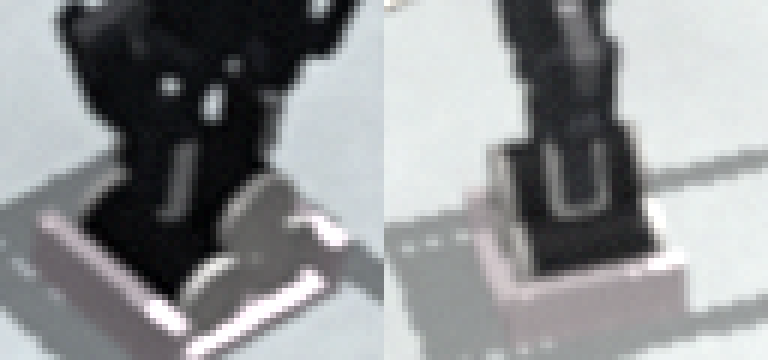

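Contact felt (+5 N against the carried weight). The view shows the cell in the groove with the finger tips above the lower cells. Now a small release.

>>> carry_out:
  moves:
    - {"linear": [0, 0, 0], "delta_rot": [0, 0, 0]}
    - {"linear": [0, 0, 0], "delta_rot": [0, 0, 0]}
    - {"linear": [0, 0, 0], "delta_rot": [0, 0, 0]}
    - {"linear": [0, 0, 0], "delta_rot": [0, 0, 0]}
    - {"linear": [0, 0, 0], "delta_rot": [0, 0, 0]}
  gripper: -0.1

```text
time_s: 15.92
tool_pos: [564.2, -170.0, 22.7]
tcp_rot: [0.623, 3.076, -0.008]
wrist_force: [0.0, 0.8, 0.5]
width: 38.3
```

```bash
python3 -c "
from held import *
held()"
```

```text
t 15.925 tcp [ 564.2 -170.    22.7] jaw 67.1 z [ 0.002 -0.006 -1.   ] F [0.  0.8 0.5] w 38.3 q [-0.38  0.26  1.69 -0.    1.18 -1.55]
n 2256 front end x [33.5 33.8 34.1]
14 444 top z [-48.  -47.3 -45.6] y [-13.7   0.   13.9]
18 457 top z [-47.9 -47.3 -45.6] y [-13.5   0.   13.7]
22 479 top z [-48.  -47.1 -45.7] y [-13.9   0.   13.5]
26 481 top z [-48.1 -47.4 -45.8] y [-13.7   0.   13.8]
30 2261 top z [-47.6 -45.  -27.3] y [-13.7   0.2  13.7]
34 4 top z [-17.4 -16.5  -7.8] y [ 3.3 10.1 12.5]
```

>>> carry_out:
  moves:
    - {"linear": [0, 0, 0], "delta_rot": [0, 0, 0]}
    - {"linear": [0, 0, 0], "delta_rot": [0, 0, 0]}
    - {"linear": [0, 0, -0.005], "delta_rot": [0, 0, 0]}
    - {"linear": [0, 0, -0.015], "delta_rot": [0, 0, 0]}
    - {"linear": [0, 0, -0.02], "delta_rot": [0, 0, 0]}
  gripper: 0.3

```text
time_s: 16.6
tool_pos: [562.9, -169.3, 63.5]
tcp_rot: [0.623, 3.079, -0.007]
wrist_force: [0.3, -0.0, -0.2]
width: 55.4
```

>>> carry_out:
  moves:
    - {"linear": [-0.01, 0, -0.03], "delta_rot": [0, 0, 0]}
    - {"linear": [-0.02, 0, -0.02], "delta_rot": [0, 0, 0]}
    - {"linear": [-0.025, 0, -0.01], "delta_rot": [0, 0, 0]}
    - {"linear": [-0.015, 0, 0], "delta_rot": [0, 0, 0]}
    - {"linear": [0, 0, 0], "delta_rot": [0, 0, 0]}

```text
time_s: 17.23
tool_pos: [632.8, -198.2, 138.5]
tcp_rot: [0.62, 3.066, -0.011]
wrist_force: [0.1, 0.1, 0.6]
width: 55.6
```

```bash
python3 - <<'E'
from crad import *
d=grab("wrist");W=pts(d);save(d,"pics/end.png");p,r=pose();t=tz(W,(564,-167),110)
c=(562,-169.5)
T=ridge(W,c,60,t+56,t+80);print("top cell",rectax(T,-23),"ztop",np.percentile(T[:,2],[97,99.5])-t)
A=ridge(W,c,60,t+30,t+80);print("all cells",rectax(A,-23))
A=ridge(W,c,60,t+14,t+80);print("cradle",rectax(A,-23))
L=ridge(W,c,60,t+30,t+42);x,y=prof(L,np.array(c),-23)
for s in(-1,1): k=(s*y>18);print("lower",s,"x ends",np.percentile(x[k],[1,99]).round(1))
x,y=prof(T,np.array(c),-23);print("top x ends",np.percentile(x,[1,99]).round(1),"y",np.percentile(y,[1,99]).round(1))
for n in("scene","side"):
    W=pts(grab(n)); t=tz(W,(564,-150),150); T=ridge(W,c,60,t+56,t+80); print(n,rectax(T,-23),np.percentile(T[:,2],98)-t)
    print(" slim",rectax(ridge(W,(486.5,105.4),40,t+18,t+60),13))
E
```

```text
t 17.275 tcp [ 632.5 -198.   138.6] jaw 67.1 z [ 0.012 -0.01  -1.   ] F [0.2 0.3 0.2] w 55.5 q [-0.38  0.32  1.4  -0.    1.41 -1.55]
top cell (array([ 562.2, -169.4]), 60.9, 32.5, -23.0) ztop [70.09382977 70.60012689]
all cells (array([ 561.6, -169.2]), 62.1, 64.6, -22.9)
cradle (array([ 563.4, -170.1]), 75.8, 85.5, -22.8)
lower -1 x ends [-29.7  29.9]
lower 1 x ends [-31.3  28.5]
top x ends [-29.7  29.8] y [-15.6  15.9]
scene (array([ 563.9, -163. ]), 61.6, 29.2, -25.8) 70.46901434383224
 slim (array([485.4, 106.2]), 52.0, 26.4, 10.0)
side (array([ 565. , -165.1]), 63.4, 30.2, -20.4) 70.43061289449945
 slim (array([487.3, 105.4]), 49.9, 24.0, 15.8)
```

View pics/end.png

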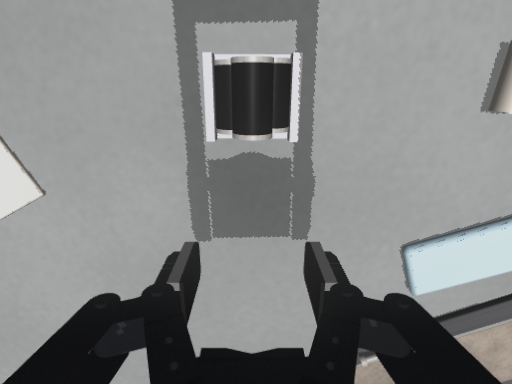

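The final picture shows the spare at (252,96), centred on the two lower cells, parallel to them and with its ends level. The gripper is clear, so I'm handing in.

```bash
python3 -c "
from h import *
print(close_job(), state()['time_s'])"
```

```text
the job is handed in; nothing more can be done
the job is handed in; nothing more can be done
```

The spare fat cell now lies in the groove on the two cradle cells. I handed the job in about 17.3 s into the 30 s limit; no verdict came back.

**What happened:** The first grasp closed on nothing. The real finger tips sit about 25 mm short of the reported TCP, so they shut just above the cell without disturbing it. I measured that offset with the cameras and gripped the cell on the second try. I lowered it in small steps until the wrist force showed contact (about 5 N), then eased the fingers open and backed off.

**Last checks (wrist camera):**

| Check | Result |
|---|---|
| Sideways position | centred on the groove to within 0.5 mm |
| Angle | -23.0°, against -22.9° for the lower cells |
| Ends | within about 1.6 mm of the lower cells' ends |
| Axis height | about 53.5 mm |
| Slim cell | still on its rest (scene and side cameras) |
| Robot | gripper well clear, wrist force near zero |

**Disagreements:**
- **Height:** the axis measured slightly above the stated 52 to 53 mm, which is within the 2 mm calibration.
- **Top cell position:** the scene and side cameras put it 4 to 6 mm off in y. They see it from one side, and they were also 2 to 7 mm off the wrist view for the cradle and lower cells. I relied on the wrist view, where the cell, the lower cells and the cradle agree with each other.

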